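# Point out two ingredients for the dispensing check, then log it

## Task

Show the overhead check camera which two ingredients the recipe takes: point down at the largest wide-mouth amber jar with the fingertips just above the middle of its cap (a few centimetres at most, never touching) and stay there for two seconds, then do the same at the smallest amber bottle. Then press the round key on the recording terminal all the way down with the fingertips, let it come up again and withdraw. Touch none of the amber containers, do not bring the fingertips close over the three others, and leave everything else where it stands.

Things in the scene. Friction and masses are not known exactly. Their poses are not given: they have to be found in the camera images.
- large_jar: the large wide-mouth jar, the broadest of the five amber containers: amber glass with a blank white paper band and a black screw cap, 84 mm across the body, 110 mm tall, cap 78 mm across, about 400 g. Origin at the centre of its underside, z up. Loose; must not be touched.
- large_jar_cap (a point): centre of the top face of the large jar's cap, 110 mm above the table
- small_bottle: the smallest bottle, the shortest of the five amber containers: amber glass with a blank white paper band and a black screw cap, 38 mm across the body, 68 mm tall, cap 27 mm across, about 90 g. Origin at the centre of its underside, z up. Loose; must not be touched.
- small_bottle_cap (a point): centre of the top face of the small bottle's cap, 68 mm above the table
- medium_jar: a wide-mouth jar of the same form as the large one but smaller (a decoy): amber glass with a blank white paper band and a black screw cap, 60 mm across the body, 85 mm tall, cap 56 mm across, about 200 g. Origin at the centre of its underside, z up. Loose; must not be touched.
- medium_jar_cap (a point): centre of the top of the medium jar's cap, 85 mm above the table
- tall_bottle: the tall narrow-necked bottle (a decoy): amber glass with a blank white paper band and a black screw cap, 68 mm across the body, 158 mm tall, cap 34 mm across, about 400 g. Origin at the centre of its underside, z up. Loose; must not be touched.
- tall_bottle_cap (a point): centre of the top of the tall bottle's cap, 158 mm above the table
- medium_bottle: a narrow-necked bottle of the same form as the small one but larger (a decoy): amber glass with a blank white paper band and a black screw cap, 52 mm across the body, 110 mm tall, cap 30 mm across, about 180 g. Origin at the centre of its underside, z up. Loose; must not be touched.
- medium_bottle_cap (a point): centre of the top of the medium bottle's cap, 110 mm above the table
- terminal: the recording terminal, a fixed low white desk unit 150 x 110 x 40 mm with a dark display on its far half and one large round grey key on its near half; to the left or to the right of the amber containers. Origin at the centre of its underside, x from key to display
- key_top (a point): centre of the key's top face (40 mm across), 62 mm above the table when up, on the terminal 35 mm nearer its near edge than its origin (x = -35 mm in its frame); moves down with the key
- key (a joint): travel of the key in m: 0 up, 0.006 fully down. Vertical, spring-returned; fully down takes about 5 N
- mortar: white ceramic mortar, 120 mm across and 60 mm high, pestle (fast to it) leaning out to about 100 mm; across the containers from the terminal. Loose bystander, origin under its centre
- spoon: small steel weighing spoon, 120 mm long, lying flat at the right of the containers. Loose bystander, handle to its own -x
- dose_cup: white plastic dosing cup, 36 mm across and 32 mm high, at the left of the containers. Loose bystander, origin under its centre

How it is judged:
By the outcome, as a careful person would: the job done as asked, in the order asked, and still so for the second after the job is handed in, with the robot touching nothing.
It also fails if it takes over 54 s, if anything falls off the work surface, if the arm or the gripper's body presses on something with over 40 N, if the wrist force passes 120 N, or if a joint passes its speed limit or range.

## Robot

A 6-joint arm with a two-finger parallel gripper is mounted at the origin on the work surface. World frame = base frame: x ahead of the robot, y to its left, z up, the work surface at z = 0. Lengths are in m, angles in degrees, forces in N, time in s.
With the tool pointing down it reaches from about 0.4 to 0.825 m from the base axis. Payload 7 kg.
Tool frame: the origin (TCP) lies between the finger pads, 19 mm behind the fingertips; this is the grasp point; z points along the fingers, y is the line along which they close (so a half turn about z gives the same grasp; the last joint's range is limited). The gripper opens to 88 mm and grips with 3 to 60 N. Pads are 19 mm wide; open, the fingers measure 130 mm over their backs; the gripper's body (78 mm by 193 mm) begins 47 mm behind the grasp point.
Start: joints at [85.033, 20.546, 0.682, 0, -70.136, -16.507], TCP at [0.247, 0.628, 0.245] pointing down, gripper open.
Joint ranges: [-176.03, 176.03], [-82.01, 121.73], [-58.28, 71.71], [-173.87, 95.51], [-174.79, -0.11], [-173.66, 173.66]. Speed limits (degrees/s): [136.94, 136.94, 172.46, 180, 180, 180].

## Interface

Orientations are given as [roll, pitch, yaw] about the fixed x, y, z axes, in that order (R = Rz(yaw) Ry(pitch) Rx(roll)).
In Python, from plant import ctrl gives the robot as it stands.
- The arm moves only by the tool apply_moves, never from a script. Its argument "targets" is a list of rows, each an object with "travel": the shift along the tool's x, y, z in mm, a list of three; "roll": the turn about the tool's z in degrees; "jaw": the finger opening in mm, from 0 to 87.6. In form: [{"travel": [tx, ty, tz], "roll": roll, "jaw": jaw}, ...]. A call has 1 to 10 rows; each row shifts and turns the commanded pose from where the row before left it, along the tool's axes as they then stand; what a row does not reach is not made up. A row lasts 1/10 s, in which the tool goes at most 50 mm and 8.59 degrees, less where a joint would pass 70% of its speed; a pose out of reach is approached as far as the arm can. A call with a gripper value outside its range is refused whole. The fingers move at their own pace and stop on an object; the grip force is fixed at half the most. Time passes only in rows, so rows that do not move let the fingers close. It gives the time, the measured TCP pose, the force, the opening and the grip force at its end, in the units of the state.
- ctrl.get_obs(): the state, without advancing time (a new reading comes with each control period).
- ctrl.snapshot(name): name is "scene" or "side" or "wrist"; returns the picture (480x640x3 uint8, red, green, blue); there is no depth.
- ctrl.calibration(name): a dict with "K" (3x3 intrinsics, pixels), "extrinsics" (4x4, takes a point from camera to world coordinates); the wrist camera has in their place "hand_eye" (4x4, takes a point from camera to tool coordinates, whose origin is the TCP and whose axes are the flange's). Camera axes: x right, y down, z forward; pixel columns grow to the right and rows downward; lengths in m; the calibration is good to about 2 mm. The wrist camera is an equidistant fisheye: a pixel r from the principal point sees the ray r / f radians off the axis. A picture is of the moment at which its call begins: read the wrist's pose just before it. calibration takes no time and is no camera call.
- ctrl.close_job(): hands the job in; it is judged then, once.
The state is a dict: "clock": time; "joint_pos": joint angles; "qvel": joint speeds; "tau": joint torques, N m; "tool_pos": TCP position; "orientation": TCP orientation; "force": force on the tool from outside, world axes, zero at the start; "moment": the same for the moment, N m; "opening": finger opening in m; "gripper_force": force on a finger pad.
Only numpy, scipy, OpenCV 4.12 (cv2) and the standard library are available. Lean on these libraries where they do the work, as an engineer would, in place of code of your own. Each camera call takes 0.05 s, during which the arm holds its last target. There are 200 camera calls.

## Working session

There is one attempt and no reset: what is moved stays moved. The work goes in short steps, Python scripts to look and compute and a tool call to move; the robot and the scene stay as the last step left them, time stands still between calls to the robot, and variables do not carry over. Pictures are saved under pics/ and viewed, at most 10 in all, crops included, and the job is handed in when it is done.

Besides the shell and the picture viewer there is one more tool, called as name(argument=value, ...) on one line, values as JSON. apply_moves: Moves the arm, as the interface text tells. Its arguments: {"type":"object","properties":{"targets":{"type":"array","items":{"type":"object","properties":{"travel":{"type":"array","items":{"type":"number"}},"roll":{"type":"number"},"jaw":{"type":"number"}}}}},"required":["targets"]}

```bash
mkdir -p pics; python3 - <<'E'
from plant import ctrl
import cv2,numpy as np
np.set_printoptions(precision=4,suppress=True)
o=ctrl.get_obs();print(o)
for n in("scene","side","wrist"):
    cv2.imwrite(f"pics/{n}0.png",ctrl.snapshot(n)[:,:,::-1]);c=ctrl.calibration(n);print(n,c)
E
```

```text
{'clock': 0.0, 'joint_pos': array([ 85.0323,  20.5913,   0.6343,  -0.0209, -70.1363, -16.5073]), 'qvel': array([ 0.0116, -0.0269, -0.0462, -0.0527, -0.0504,  0.0146]), 'tau': array([ -0.0022, -58.2714,  29.3045,   6.9971,   0.0067,  -0.0002]), 'tool_pos': array([0.247 , 0.6277, 0.2444]), 'orientation': array([179.905 ,  -0.0077, -21.4822]), 'force': array([ 0.7091,  0.4486, -0.231 ]), 'moment': array([-0.0052,  0.0307,  0.0829]), 'gripper_force': 0.0, 'opening': 0.08767220680876436}
scene {'K': array([[481.0219,   0.    , 314.2048],
       [  0.    , 481.0219, 241.1788],
       [  0.    ,   0.    ,   1.    ]]), 'extrinsics': array([[ 0.8177,  0.3479, -0.4587,  1.0427],
       [ 0.5757, -0.4868,  0.657 , -0.7553],
       [ 0.0053, -0.8013, -0.5983,  0.8173],
       [ 0.    ,  0.    ,  0.    ,  1.    ]])}
side {'K': array([[468.3535,   0.    , 327.5225],
       [  0.    , 468.3535, 238.8122],
       [  0.    ,   0.    ,   1.    ]]), 'extrinsics': array([[-0.999 , -0.0054,  0.0451,  0.4795],
       [-0.0399,  0.5752, -0.817 ,  0.8354],
       [-0.0215, -0.818 , -0.5749,  0.6809],
       [ 0.    ,  0.    ,  0.    ,  1.    ]])}
wrist {'K': array([[371.6483,   0.    , 325.7366],
       [  0.    , 371.6483, 240.72  ],
       [  0.    ,   0.    ,   1.    ]]), 'hand_eye': array([[-0.0004, -0.9631, -0.2692,  0.0721],
       [ 1.    , -0.0004, -0.    ,  0.0006],
       [-0.0001, -0.2692,  0.9631, -0.1385],
       [ 0.    ,  0.    ,  0.    ,  1.    ]])}
```

View pics/scene0.png

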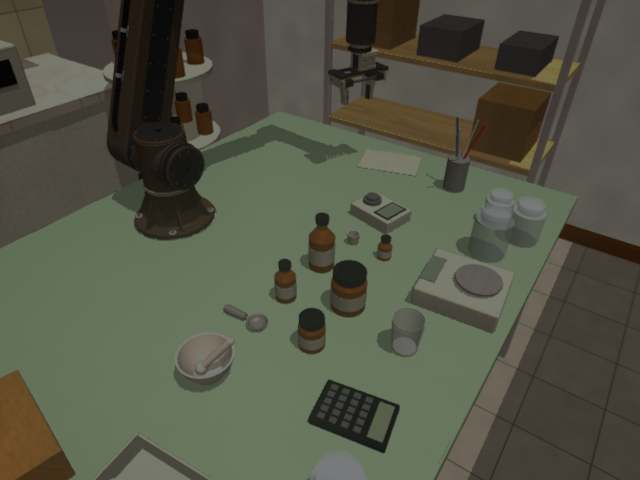

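View pics/side0.png

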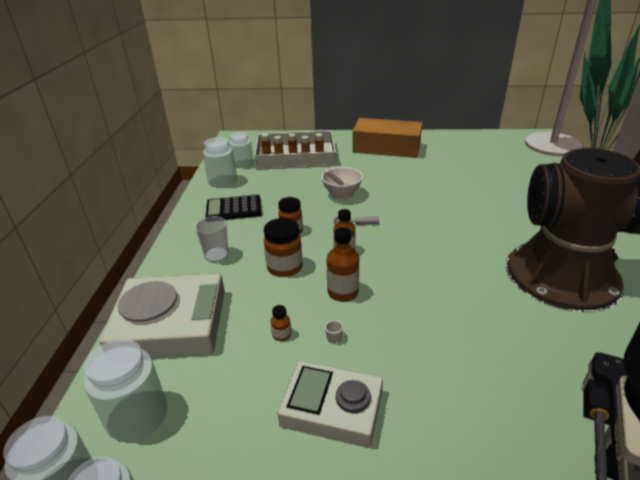

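The scene and side views both show all five containers. Cap tops, as (scene; side) pixels:
- Large jar: (350,269; 282,228)
- Small bottle: (386,238; 279,311)
- Tall bottle: (322,218; 343,236)
- Medium bottle: (285,264; 344,214)
- Medium jar: (312,316; 290,203)
- Terminal key: (373,197; 354,392)

```bash
cat > h.py <<'E'
import numpy as np
from plant import ctrl
np.set_printoptions(precision=4,suppress=True)
def plane(n,uv,z):
    c=ctrl.calibration(n);E=c["extrinsics"]
    d=E[:3,:3]@np.linalg.solve(c["K"],[*uv,1]);return (E[:3,3]+d*(z-E[2,3])/d[2])[:2]
E
python3 - <<'E'
from h import *
import cv2
for n,z,a,b in[("large",.11,(350,269),(282,228)),("small",.068,(386,238),(279,311)),("tall",.158,(322,218),(343,236)),("medb",.11,(285,264),(344,214)),("medj",.085,(312,316),(290,203)),("key",.062,(373,197),(354,392))]:
    print(n,plane("scene",a,z),plane("side",b,z))
s=cv2.imread("pics/scene0.png");t=cv2.imread("pics/side0.png")
f=lambda i,x,y,w,h:cv2.resize(i[y:y+h,x:x+w],(400,300),interpolation=cv2.INTER_CUBIC)
cv2.imwrite("pics/c1.png",np.vstack([np.hstack([f(s,310,230,100,75),f(t,240,210,100,75)]),np.hstack([f(s,340,180,100,75),f(t,300,355,100,75)])]))
E
```

```text
large [ 0.628  -0.0178] [ 0.6261 -0.0164]
small [0.6138 0.1889] [0.609  0.2001]
tall [0.4981 0.0575] [0.4905 0.0824]
medb [ 0.4962 -0.0898] [ 0.4904 -0.0751]
medj [ 0.629  -0.1691] [ 0.6259 -0.1657]
key [0.4795 0.3576] [0.4698 0.3724]
```

View pics/c1.png

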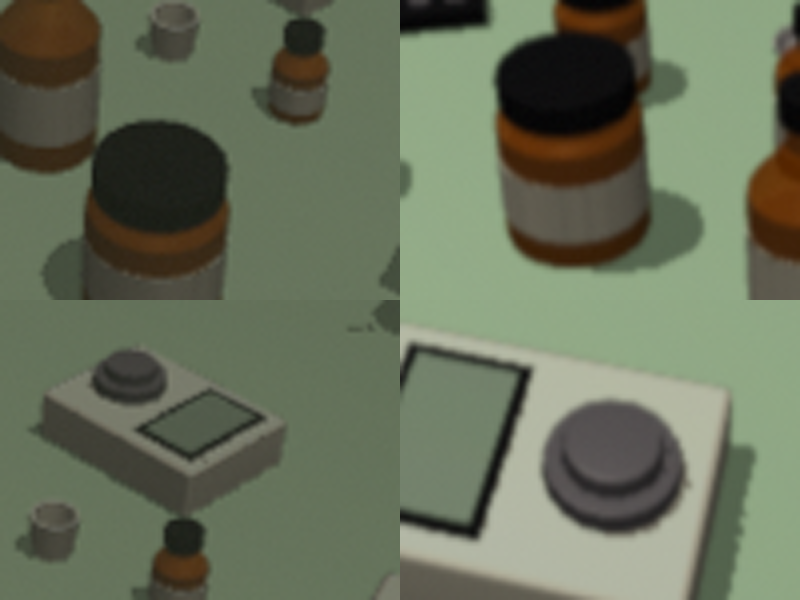

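Zoomed in, the cap and key centres match my pixel picks to about 1 px. Next I close the jaw and move near the jar, keeping clear of the tall bottle.

apply_moves(targets=[{"travel": [20,8,0],"roll": 0,"jaw": 0},{"travel": [40,15,0],"roll": 0,"jaw": 0},{"travel": [40,15,0],"roll": 0,"jaw": 0},{"travel": [40,15,0],"roll": 0,"jaw": 0},{"travel": [40,16,0],"roll": 0,"jaw": 0},{"travel": [40,16,0],"roll": 0,"jaw": 0},{"travel": [40,16,0],"roll": 0,"jaw": 0},{"travel": [40,16,0],"roll": 0,"jaw": 0},{"travel": [40,16,0],"roll": 0,"jaw": 0},{"travel": [40,16,0],"roll": 0,"jaw": 0}])

```text
clock: 1.15
tool_pos: [0.5473, 0.3482, 0.2454]
orientation: [180.0, 0.0, -21.5]
force: [0.8, 1.5, 0.4]
opening: 0.0135
gripper_force: 0.0
```

apply_moves(targets=[{"travel": [40,15,0],"roll": 0,"jaw": 0},{"travel": [40,15,0],"roll": 0,"jaw": 0},{"travel": [40,15,0],"roll": 0,"jaw": 0},{"travel": [20,8,0],"roll": 0,"jaw": 0},{"travel": [0,0,0],"roll": 0,"jaw": 0},{"travel": [0,0,0],"roll": 0,"jaw": 0}])

```text
clock: 1.75
tool_pos: [0.6571, 0.2486, 0.2448]
orientation: [180.0, 0.0, -21.6]
force: [0.5, 0.8, -1.1]
opening: 0.0006
gripper_force: 0.0
```

```bash
cat >> h.py <<'E'
def to(x,y):
    o=ctrl.get_obs();w=np.radians(o["orientation"][2]);p=o["tool_pos"];dx,dy=x-p[0],y-p[1]
    c,s=np.cos(w),np.sin(w)
    return 1000*np.array([c*dx+s*dy,s*dx-c*dy])
def wplane(uv,z,o):
    from scipy.spatial.transform import Rotation as R
    c=ctrl.calibration("wrist");K=c["K"];H=c["hand_eye"]
    q=np.array([uv[0]-K[0,2],uv[1]-K[1,2]]);r=np.hypot(*q);t=r/K[0,0]
    d=np.array([*(q/r*np.sin(t)),np.cos(t)])
    M=R.from_euler("xyz",o["orientation"],degrees=True).as_matrix()
    C=M@H[:3,3]+o["tool_pos"];d=M@H[:3,:3]@d
    return (C+d*(z-C[2])/d[2])[:2]
E
python3 - <<'E'
from h import *
import cv2
o=ctrl.get_obs();cv2.imwrite("pics/w1.png",ctrl.snapshot("wrist")[:,:,::-1])
print(o["clock"],o["tool_pos"],o["orientation"],o["joint_pos"],to(.627,-.017))
import json;json.dump({k:list(map(float,o[k])) for k in("tool_pos","orientation")},open("w1.json","w"))
E
```

```text
1.75 [0.6571 0.2486 0.2448] [179.9642   0.038  -21.5724] [ 36.5604  23.1816   4.6015  -0.0141 -71.4704  31.8718] [ 70.0359 258.7568]
```

View pics/w1.png

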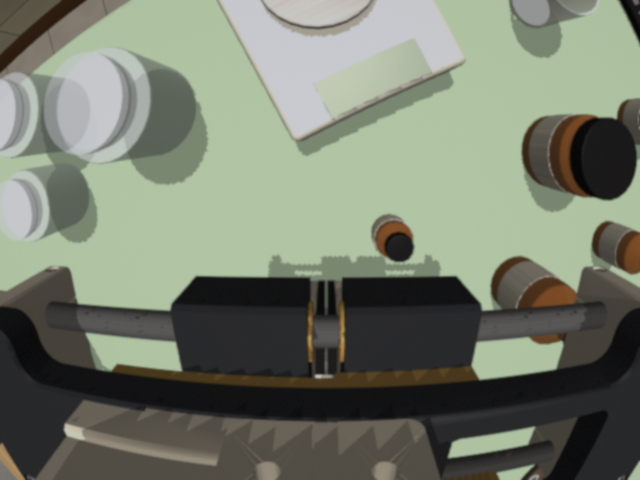

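The wrist view shows the large jar's cap centred at about (603,158) and the small bottle's cap at (399,247).

```bash
python3 - <<'E'
from h import *
import json;o=json.load(open("w1.json"));o={k:np.array(v) for k,v in o.items()}
print(wplane((603,158),.11,o),wplane((399,247),.068,o))
for p in(wplane((603,158),.11,o),wplane((399,247),.068,o)):print(to(*p))
E
```

```text
[ 0.6329 -0.0101] [0.6122 0.1949]
[ 72.9471 250.14  ]
[-21.424   67.0068]
```

apply_moves(targets=[{"travel": [5,18,0],"roll": 0,"jaw": 0},{"travel": [11,40,0],"roll": 0,"jaw": 0},{"travel": [11,40,0],"roll": 0,"jaw": 0},{"travel": [11,40,0],"roll": 0,"jaw": 0},{"travel": [11,40,0],"roll": 0,"jaw": 0},{"travel": [11,40,0],"roll": 0,"jaw": 0},{"travel": [7,24,10],"roll": 0,"jaw": 0},{"travel": [4,13,20],"roll": 0,"jaw": 0},{"travel": [0,0,10],"roll": 0,"jaw": 0},{"travel": [0,0,0],"roll": 0,"jaw": 0}])

```text
clock: 2.8
tool_pos: [0.6285, -0.0134, 0.2041]
orientation: [179.9, 0.1, -21.5]
force: [0.4, 1.0, -0.4]
opening: 0.0003
gripper_force: 0.0
```

```bash
python3 - <<'E'
from h import *
import cv2
o=ctrl.get_obs();cv2.imwrite("pics/w2.png",ctrl.snapshot("wrist")[:,:,::-1])
print(o["clock"],o["tool_pos"],o["orientation"])
import json;json.dump({k:list(map(float,o[k])) for k in("tool_pos","orientation")},open("w2.json","w"))
E
```

```text
2.8 [ 0.6285 -0.0134  0.2041] [179.9349   0.1239 -21.4675]
```

View pics/w2.png

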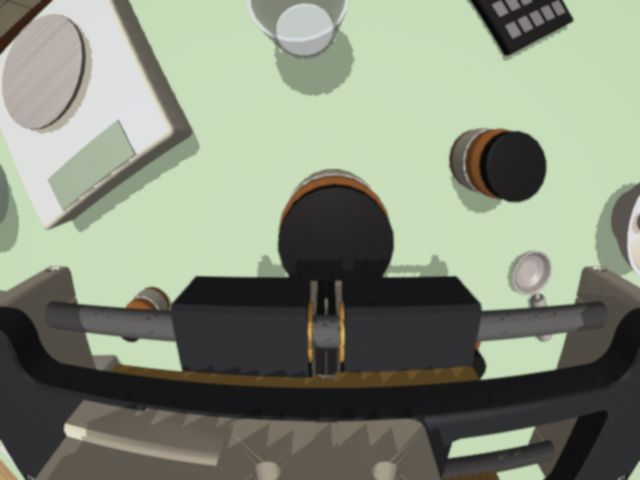

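The cap is centred at about (336,240), spanning columns 278–393 with its upper edge at row 186, and the fingers are over it.

```bash
python3 - <<'E'
from h import *
import json;o=json.load(open("w2.json"));o={k:np.array(v) for k,v in o.items()}
for uv in((336,240),(336,186),(278,240),(393,240)):
    p=wplane(uv,.11,o);print(p,to(*p))
E
```

```text
[ 0.6326 -0.0229] [6.7343 8.0967]
[ 0.6655 -0.0357] [41.9732  7.9193]
[0.6465 0.0122] [  6.7929 -29.735 ]
[ 0.6189 -0.0578] [ 6.684 45.602]
```

apply_moves(targets=[{"travel": [3,7,10],"roll": 0,"jaw": 0},{"travel": [0,0,15],"roll": 0,"jaw": 0},{"travel": [0,0,15],"roll": 0,"jaw": 0},{"travel": [0,0,10],"roll": 0,"jaw": 0},{"travel": [0,0,6],"roll": 0,"jaw": 0},{"travel": [0,0,0],"roll": 0,"jaw": 0},{"travel": [0,0,0],"roll": 0,"jaw": 0},{"travel": [0,0,0],"roll": 0,"jaw": 0},{"travel": [0,0,0],"roll": 0,"jaw": 0},{"travel": [0,0,0],"roll": 0,"jaw": 0}])

```text
clock: 3.85
tool_pos: [0.6302, -0.0211, 0.1498]
orientation: [-180.0, -0.0, -21.5]
force: [-0.2, 0.8, 0.6]
opening: 0.0005
gripper_force: 0.0
```

apply_moves(targets=[{"travel": [0,0,0],"roll": 0,"jaw": 0},{"travel": [0,0,0],"roll": 0,"jaw": 0},{"travel": [0,0,0],"roll": 0,"jaw": 0},{"travel": [0,0,0],"roll": 0,"jaw": 0},{"travel": [0,0,0],"roll": 0,"jaw": 0},{"travel": [0,0,0],"roll": 0,"jaw": 0},{"travel": [0,0,0],"roll": 0,"jaw": 0},{"travel": [0,0,0],"roll": 0,"jaw": 0},{"travel": [0,0,0],"roll": 0,"jaw": 0},{"travel": [0,0,0],"roll": 0,"jaw": 0}])

```text
clock: 4.85
tool_pos: [0.63, -0.0212, 0.1494]
orientation: [180.0, 0.0, -21.5]
force: [0.3, -0.0, -0.1]
opening: -0.0
gripper_force: 0.0
```

apply_moves(targets=[{"travel": [0,0,0],"roll": 0,"jaw": 0},{"travel": [0,0,0],"roll": 0,"jaw": 0},{"travel": [0,0,0],"roll": 0,"jaw": 0},{"travel": [0,0,0],"roll": 0,"jaw": 0},{"travel": [0,0,0],"roll": 0,"jaw": 0},{"travel": [0,0,0],"roll": 0,"jaw": 0},{"travel": [0,0,0],"roll": 0,"jaw": 0},{"travel": [0,0,0],"roll": 0,"jaw": 0},{"travel": [0,0,0],"roll": 0,"jaw": 0},{"travel": [0,0,0],"roll": 0,"jaw": 0}])

```text
clock: 5.85
tool_pos: [0.63, -0.0211, 0.1494]
orientation: [-180.0, -0.0, -21.5]
force: [-0.1, -0.2, 0.2]
opening: 0.0002
gripper_force: 0.0
```

```bash
python3 - <<'E'
from h import *
import cv2
s=ctrl.snapshot("scene")[150:350,250:450,::-1];t=ctrl.snapshot("side")[130:330,180:380,::-1]
cv2.imwrite("pics/c2.png",cv2.resize(np.hstack([s,t]),(800,400),interpolation=cv2.INTER_CUBIC))
print(ctrl.get_obs()["tool_pos"],to(.6115,.195))
E
```

```text
[ 0.63   -0.0211  0.1494] [ -96.363  -194.3458]
```

View pics/c2.png

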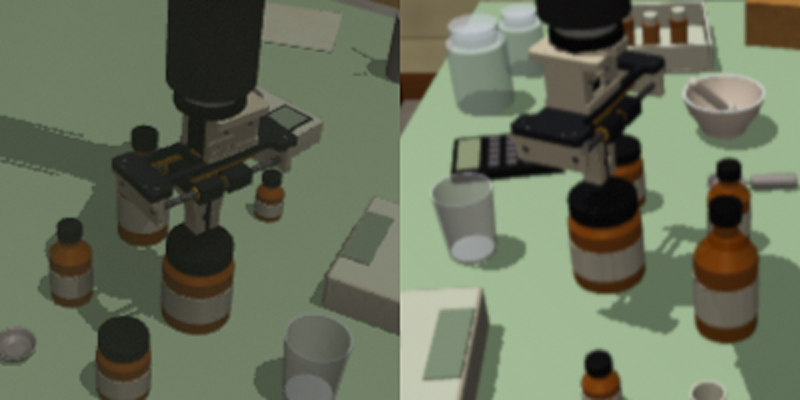

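Both views show the fingertips about 2 cm above the middle of the large jar's cap, held for over 2 s. Next is the small bottle.

apply_moves(targets=[{"travel": [0,0,-15],"roll": 0,"jaw": 0},{"travel": [0,0,-25],"roll": 0,"jaw": 0},{"travel": [-10,-20,-20],"roll": 0,"jaw": 0},{"travel": [-18,-36,0],"roll": 0,"jaw": 0},{"travel": [-18,-36,0],"roll": 0,"jaw": 0},{"travel": [-18,-36,0],"roll": 0,"jaw": 0},{"travel": [-18,-36,10],"roll": 0,"jaw": 0},{"travel": [-9,-20,20],"roll": 0,"jaw": 0},{"travel": [-5,-10,10],"roll": 0,"jaw": 0},{"travel": [0,0,0],"roll": 0,"jaw": 0}])

```text
clock: 6.95
tool_pos: [0.6106, 0.1952, 0.1674]
orientation: [179.9, 0.1, -21.4]
force: [0.6, -0.3, -0.9]
opening: 0.0003
gripper_force: 0.0
```

```bash
python3 - <<'E'
from h import *
import cv2
o=ctrl.get_obs();cv2.imwrite("pics/w3.png",ctrl.snapshot("wrist")[:,:,::-1])
print(o["clock"],o["tool_pos"],o["orientation"],to(.6115,.195))
import json;json.dump({k:list(map(float,o[k])) for k in("tool_pos","orientation")},open("w3.json","w"))
E
```

```text
6.95 [0.6106 0.1952 0.1674] [179.8545   0.1199 -21.3896] [-0.0241 -0.5901]
```

View pics/w3.png

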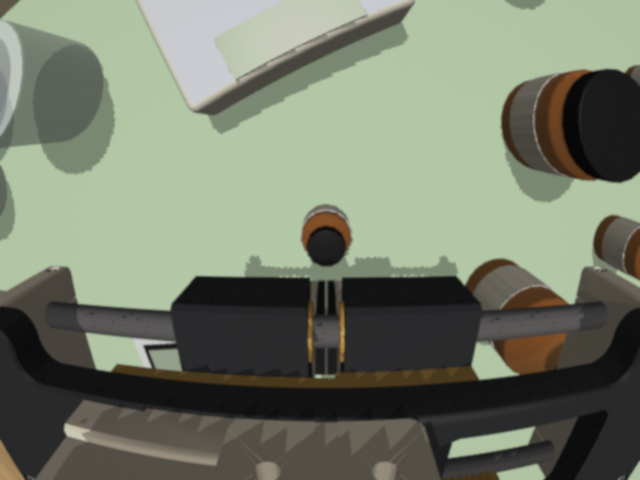

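The small bottle's cap is centred at (325,246), straight ahead of the fingertips.

```bash
python3 - <<'E'
from h import *
import json;o=json.load(open("w3.json"));o={k:np.array(v) for k,v in o.items()}
for uv in((325,246),):
    p=wplane(uv,.068,o);print(p,to(*p))
E
```

```text
[0.6121 0.1942] [ 0.8414 -0.111 ]
```

apply_moves(targets=[{"travel": [1,0,10],"roll": 0,"jaw": 0},{"travel": [0,0,15],"roll": 0,"jaw": 0},{"travel": [0,0,15],"roll": 0,"jaw": 0},{"travel": [0,0,14],"roll": 0,"jaw": 0},{"travel": [0,0,7],"roll": 0,"jaw": 0},{"travel": [0,0,0],"roll": 0,"jaw": 0},{"travel": [0,0,0],"roll": 0,"jaw": 0},{"travel": [0,0,0],"roll": 0,"jaw": 0},{"travel": [0,0,0],"roll": 0,"jaw": 0},{"travel": [0,0,0],"roll": 0,"jaw": 0}])

```text
clock: 8.0
tool_pos: [0.6128, 0.1944, 0.1089]
orientation: [-180.0, -0.0, -21.5]
force: [0.5, 0.2, -0.4]
opening: 0.0002
gripper_force: 0.0
```

apply_moves(targets=[{"travel": [0,0,0],"roll": 0,"jaw": 0},{"travel": [0,0,0],"roll": 0,"jaw": 0},{"travel": [0,0,0],"roll": 0,"jaw": 0},{"travel": [0,0,0],"roll": 0,"jaw": 0},{"travel": [0,0,0],"roll": 0,"jaw": 0},{"travel": [0,0,0],"roll": 0,"jaw": 0},{"travel": [0,0,0],"roll": 0,"jaw": 0},{"travel": [0,0,0],"roll": 0,"jaw": 0},{"travel": [0,0,0],"roll": 0,"jaw": 0},{"travel": [0,0,0],"roll": 0,"jaw": 0}])

```text
clock: 9.0
tool_pos: [0.6127, 0.1942, 0.1084]
orientation: [-180.0, -0.0, -21.5]
force: [-0.0, -0.4, -0.2]
opening: 0.0003
gripper_force: 0.0
```

apply_moves(targets=[{"travel": [0,0,0],"roll": 0,"jaw": 0},{"travel": [0,0,0],"roll": 0,"jaw": 0},{"travel": [0,0,0],"roll": 0,"jaw": 0},{"travel": [0,0,0],"roll": 0,"jaw": 0},{"travel": [0,0,0],"roll": 0,"jaw": 0},{"travel": [0,0,0],"roll": 0,"jaw": 0},{"travel": [0,0,0],"roll": 0,"jaw": 0},{"travel": [0,0,0],"roll": 0,"jaw": 0},{"travel": [0,0,0],"roll": 0,"jaw": 0},{"travel": [0,0,0],"roll": 0,"jaw": 0}])

```text
clock: 10.0
tool_pos: [0.6126, 0.1942, 0.1084]
orientation: [180.0, -0.0, -21.5]
force: [-0.5, -0.3, 0.2]
opening: 0.0007
gripper_force: 0.0
```

```bash
python3 - <<'E'
from h import *
print(ctrl.get_obs()["tool_pos"],to(.471,.370))
E
```

```text
[0.6126 0.1942 0.1084] [-196.1892 -111.778 ]
```

apply_moves(targets=[{"travel": [0,0,-15],"roll": 0,"jaw": 0},{"travel": [0,0,-25],"roll": 0,"jaw": 0},{"travel": [-16,-10,-20],"roll": 0,"jaw": 0},{"travel": [-34,-20,0],"roll": 0,"jaw": 0},{"travel": [-34,-20,0],"roll": 0,"jaw": 0},{"travel": [-34,-20,0],"roll": 0,"jaw": 0},{"travel": [-34,-20,0],"roll": 0,"jaw": 0},{"travel": [-28,-14,0],"roll": 0,"jaw": 0},{"travel": [-16,-8,0],"roll": 0,"jaw": 0},{"travel": [0,0,0],"roll": 0,"jaw": 0}])

```text
clock: 11.0
tool_pos: [0.4698, 0.3719, 0.1685]
orientation: [-180.0, 0.0, -21.3]
force: [0.3, 0.1, -0.5]
opening: 0.0007
gripper_force: 0.0
```

```bash
python3 - <<'E'
from h import *
import cv2
o=ctrl.get_obs();cv2.imwrite("pics/w4.png",ctrl.snapshot("wrist")[:,:,::-1])
print(o["clock"],o["tool_pos"],o["orientation"],to(.471,.370))
import json;json.dump({k:list(map(float,o[k])) for k in("tool_pos","orientation")},open("w4.json","w"))
E
```

```text
11.0 [0.4698 0.3719 0.1685] [-179.9733    0.0034  -21.316 ] [0.7925 0.7964]
```

View pics/w4.png

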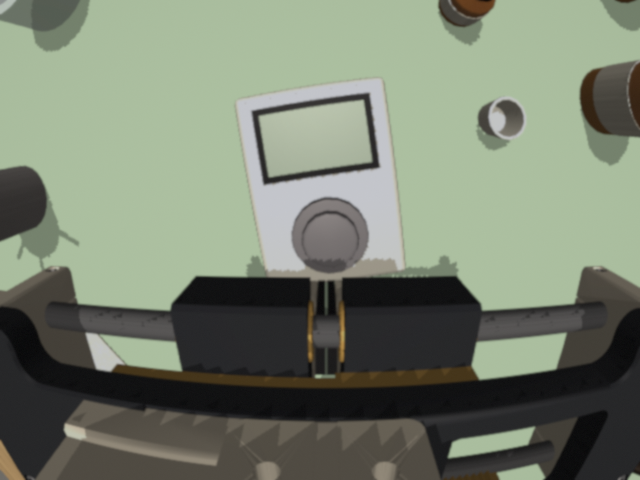

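The key's top face is centred at about (330,240), spanning columns 301–359 with its upper edge at row 211.

```bash
python3 - <<'E'
from h import *
import json;o=json.load(open("w4.json"));o={k:np.array(v) for k,v in o.items()}
for uv in((330,240),(330,211)):
    p=wplane(uv,.062,o);print(p,to(*p))
E
```

```text
[0.4724 0.3672] [3.1535 2.9222]
[0.4913 0.3599] [23.3469  2.8601]
```

apply_moves(targets=[{"travel": [3,3,10],"roll": 0,"jaw": 0},{"travel": [0,0,20],"roll": 0,"jaw": 0},{"travel": [0,0,20],"roll": 0,"jaw": 0},{"travel": [0,0,15],"roll": 0,"jaw": 0},{"travel": [0,0,10],"roll": 0,"jaw": 0},{"travel": [0,0,4],"roll": 0,"jaw": 0},{"travel": [0,0,2],"roll": 0,"jaw": 0},{"travel": [0,0,0],"roll": 0,"jaw": 0},{"travel": [0,0,0],"roll": 0,"jaw": 0}])

```text
clock: 11.95
tool_pos: [0.4733, 0.3665, 0.088]
orientation: [-179.9, -0.0, -21.5]
force: [0.2, 0.4, 0.5]
opening: 0.0007
gripper_force: 0.0
```

apply_moves(targets=[{"travel": [0,0,2],"roll": 0,"jaw": 0},{"travel": [0,0,2],"roll": 0,"jaw": 0},{"travel": [0,0,2],"roll": 0,"jaw": 0},{"travel": [0,0,2],"roll": 0,"jaw": 0},{"travel": [0,0,0],"roll": 0,"jaw": 0},{"travel": [0,0,0],"roll": 0,"jaw": 0}])

```text
clock: 12.55
tool_pos: [0.473, 0.3664, 0.0795]
orientation: [-180.0, -0.0, -21.5]
force: [-0.8, -0.6, 1.8]
opening: 0.0006
gripper_force: 1.1
```

apply_moves(targets=[{"travel": [0,0,1.5],"roll": 0,"jaw": 0},{"travel": [0,0,1.5],"roll": 0,"jaw": 0},{"travel": [0,0,1],"roll": 0,"jaw": 0},{"travel": [0,0,0],"roll": 0,"jaw": 0},{"travel": [0,0,0],"roll": 0,"jaw": 0}])

```text
clock: 13.05
tool_pos: [0.473, 0.3664, 0.0755]
orientation: [-180.0, -0.0, -21.5]
force: [-0.9, -0.2, 4.6]
opening: 0.0004
gripper_force: 2.3
```

apply_moves(targets=[{"travel": [0,0,1],"roll": 0,"jaw": 0},{"travel": [0,0,1],"roll": 0,"jaw": 0},{"travel": [0,0,0],"roll": 0,"jaw": 0},{"travel": [0,0,0],"roll": 0,"jaw": 0}])

```text
clock: 13.45
tool_pos: [0.473, 0.3664, 0.0749]
orientation: [-180.0, -0.0, -21.4]
force: [-6.5, -2.7, 16.8]
opening: 0.0007
gripper_force: 8.3
```

The force jumped to 17 N with almost no further travel, so the key is on its stop. I release it and withdraw.

apply_moves(targets=[{"travel": [0,0,-3],"roll": 0,"jaw": 0},{"travel": [0,0,-6],"roll": 0,"jaw": 0},{"travel": [0,0,-15],"roll": 0,"jaw": 0},{"travel": [0,0,-30],"roll": 0,"jaw": 0},{"travel": [0,0,-40],"roll": 0,"jaw": 0},{"travel": [0,0,-40],"roll": 0,"jaw": 0},{"travel": [0,0,-20],"roll": 0,"jaw": 0},{"travel": [0,0,0],"roll": 0,"jaw": 0},{"travel": [0,0,0],"roll": 0,"jaw": 0},{"travel": [0,0,0],"roll": 0,"jaw": 0}])

```text
clock: 14.45
tool_pos: [0.4724, 0.3657, 0.226]
orientation: [179.9, 0.1, -21.5]
force: [-0.4, -1.0, -0.0]
opening: 0.0007
gripper_force: 0.0
```

```bash
python3 - <<'E'
from h import *
import cv2
s=ctrl.snapshot("side")[:,:,::-1];cv2.imwrite("pics/end.png",s)
t=cv2.imread("pics/side0.png")
d=cv2.absdiff(s,t).max(2)>40
print([ (n,d[y:y+h,x:x+w].sum()) for n,x,y,w,h in(("large",262,218,42,56),("small",268,305,25,36),("cup",322,320,24,24),("mortar",318,168,48,30))])
E
```

```text
[('large', np.int64(0)), ('small', np.int64(0)), ('cup', np.int64(151)), ('mortar', np.int64(1440))]
```

View pics/end.png

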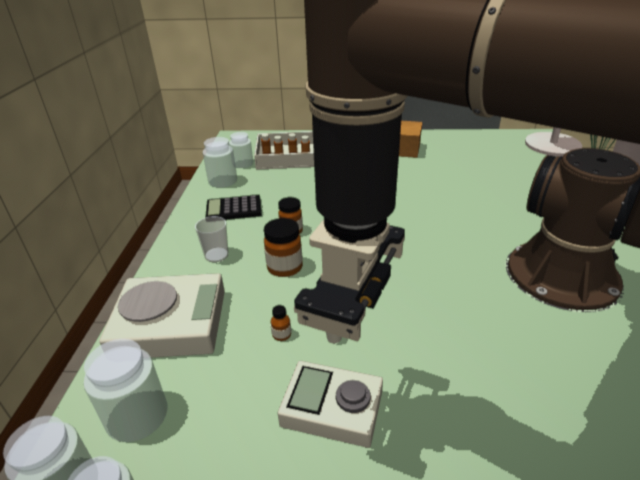

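The key is up again at (353,392). The large jar and small bottle haven't moved, and the gripper is clear at TCP z = 0.226. The differences at the cup and mortar are the arm blocking the view.

```bash
python3 -c "
from plant import ctrl
print(ctrl.close_job())"
```

```text
the job is handed in; nothing more can be done
None
```

I pointed at the large jar and then the small bottle for over 2 s each, about 2 cm above the caps, then pressed the key to its stop (about 17 N), let it come up, withdrew and handed the job in at about 14.5 s; both targets stood unmoved in the last side view, where the arm hid several of the other items.

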